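# Seal the storage jars

### The arm

A 6-joint arm with a two-finger parallel gripper is mounted at the origin on a cart in front of the work surface, level with it; the furniture and walls round the work are solid. World frame = base frame: x ahead of the robot, y to its left, z up, the work surface at z = 0. Lengths are in m, angles in rad, forces in N, time in s.
With the tool pointing down it reaches from about 0.325 to 0.75 m from the base axis. Payload 7.6 kg.
Tool frame: the origin (TCP) lies on the centre line of the jaws, within the pads' length; the fingertips stand 14 mm ahead of it and the grasp point (between the pads) lies 5 mm behind it (finger_overhang is the distance from the TCP to the fingertips, in m); z points along the fingers, y is the line along which they close (so a half turn about z gives the same grasp; the last joint's range is limited). The gripper opens to 85 mm and grips with 20 to 120 N. Pads are 22 mm wide; open, the fingers measure 114 mm over their backs; the gripper's body (76 mm by 85 mm) begins 54 mm behind the grasp point. The pads swing forward as they close: fully open they stand 13 mm farther back than shut.
Start: joints at [1.087, 0.052, 1.401, -0, 1.689, -0.07], TCP at [0.211, 0.481, 0.245] pointing down, gripper open.
Joint ranges: [-2.9, 2.9], [-0.91, 2.17], [0.12, 2.37], [-1.06, 4.2], [0.26, 2.73], [-2.93, 2.93]. Speed limits (rad/s): [2.57, 2.57, 3.01, 3.14, 3.14, 3.14].

### API

Orientations are given as a unit quaternion [x, y, z, w].
In Python, from cell import * gives the robot as it stands.
- The arm moves only by the tool drive_tool, never from a script. Its argument "deltas" is a list of rows, each a list of 3 entries, a list of its own where there are three numbers: the shift along the tool's x, y, z in cm, then the turn about the tool's z in rad, then the closure, from 0 (fully open) to 1 (shut). A call has 1 to 12 rows; each row is the pose to reach, as a shift and turn from the pose commanded when the call began, along the tool's axes at that moment; what a row does not reach only later rows make up. A row lasts 1/10 s, in which the tool goes at most 50 mm and 8.59 degrees, less where a joint would pass 70% of its speed; a pose out of reach is approached as far as the arm can. A call with a gripper value outside its range is refused whole. The fingers move at their own pace and stop on an object; "squeeze" is the grip in N (left out, the last holds). Time passes only in rows, so rows that repeat a pose let the fingers close. It gives the time, the measured TCP pose, the force, the opening and the grip force at its end, in the units of the state.
- read_state(): the state, without advancing time (a new reading comes with each control period).
- get_image(name): name is "scene" or "side" or "wrist"; returns a dict with "color" (400x640x3 uint8, red, green, blue), "intrinsics" (3x3 intrinsics, pixels), "dist_coeffs" ([k1, k2, p1, p2, k3] as OpenCV has them; the pictures are not rectified), "T" (4x4, takes a point from camera to world coordinates); the wrist camera has in their place "hand_eye" (4x4, takes a point from camera to tool coordinates, whose origin is the TCP and whose axes are the flange's). Camera axes: x right, y down, z forward; pixel columns grow to the right and rows downward; lengths in m; the calibration is good to about 2 mm. A picture is of the moment at which its call begins: read the wrist's pose just before it. There is no depth.
- finish_job(): hands the job in; it is judged then, once.
Trained networks look in the newest picture that a camera, given by its name, has taken for a name from the list of things; names that differ only in an ending like _2 or _b are one class to them, and where a whole thing is asked for, a point or a joint stands for the part that bears it (a point fixed in the world has none). Each returns a list of dicts, best first, with "confidence" (0 to 1); they miss things now and then, are a little off and sometimes report something else, mostly with a low value. They report only what shows in the picture. A call takes as long as a camera call.
- look_for(label, camera): "extent" ([left, top, right, bottom] in pixels, round what is visible of it).
- silhouettes(label, camera): "region" (400x640 bool, what is visible of it) and "extent" ([left, top, right, bottom] in pixels, round what is visible of it).
The state is a dict: "clock": time; "joint_positions": joint angles; "joint_velocities": joint speeds; "tau": joint torques, N m; "tool_pos": TCP position; "eef_rot": TCP orientation; "force": force on the tool from outside, world axes, zero at the start; "wrist_torque": the same for the moment, N m; "finger_gap": finger opening in m; "finger_force": force on a finger pad.
Only numpy, scipy, OpenCV 4.12 (cv2) and the standard library are available. Lean on these libraries where they do the work, as an engineer would, in place of code of your own. Each camera call takes 0.05 s, during which the arm holds its last target. There are 200 camera calls.

### The job

The three white storage jars have been filled and their pop-up seals stand open: with the fingertips, lightly press the steel button in the lid of the tall round jar all the way down, then that of the square jar, then that of the low round jar. Do not press hard, and do not lift, tip or shove the jars. Leave the mug, the spice jar and the tin where they stand.

Things in the scene. Friction and masses are not known exactly. Their poses are not given: they have to be found in the camera images.
- tall_jar: the tall round storage jar: white ceramic, wooden lid, 88 mm across, top of the wooden lid 140 mm above its underside; loose, about 0.7 kg; origin at the centre of its underside, z up
- tall_seal_top (a point): centre of the flat top of the seal button in the middle of the tall jar's lid: a steel disc 44 mm across whose top stands 16 mm above the wooden lid when up and 4 mm above it when fully down; the point moves with the button, z up
- tall_seal (a joint): how far the tall jar's seal button is pressed down, in m: about 0 is up (open), 0.012 is fully down on its stop (sealed); it resists with a steady 2.5 N or so (no spring) and stays where it is left
- square_jar: the square storage jar: white ceramic, wooden lid, 92 x 92 mm, top of the wooden lid 105 mm above its underside; loose, about 0.7 kg; origin at the centre of its underside, z up
- square_seal_top (a point): centre of the flat top of the seal button in the middle of the square jar's lid: a steel disc 44 mm across whose top stands 16 mm above the wooden lid when up and 4 mm above it when fully down; the point moves with the button, z up
- square_seal (a joint): how far the square jar's seal button is pressed down, in m: about 0 is up (open), 0.012 is fully down on its stop (sealed); it resists with a steady 2.5 N or so (no spring) and stays where it is left
- low_jar: the low, wide round storage jar: white ceramic, wooden lid, 110 mm across, top of the wooden lid 70 mm above its underside; loose, about 0.7 kg; origin at the centre of its underside, z up
- low_seal_top (a point): centre of the flat top of the seal button in the middle of the low jar's lid: a steel disc 44 mm across whose top stands 16 mm above the wooden lid when up and 4 mm above it when fully down; the point moves with the button, z up
- low_seal (a joint): how far the low jar's seal button is pressed down, in m: about 0 is up (open), 0.012 is fully down on its stop (sealed); it resists with a steady 2.5 N or so (no spring) and stays where it is left
- mug: white mug, 84 mm across and 88 mm high, 115 mm over its handle, loose bystander; origin near the middle of its underside
- spice_jar: small spice jar with a screw cap, 45 mm across, 106 mm high, loose bystander; origin at the centre of its underside
- tin: small food tin, 75 mm across, 58 mm high, loose bystander; origin at the centre of its underside

How it is judged:
On the way, in this order (a step that is already met when the one before it is completed fails the run):
1. the tall jar's button is pressed down at least 9 mm by the fingers (value of joint tall_seal above 0.009 m and contact force between the fingers and tall_seal above 0.2 N), for 0.02 s.
2. the square jar's button is pressed down at least 9 mm by the fingers (value of joint square_seal above 0.009 m and contact force between the fingers and square_seal above 0.2 N), for 0.02 s.
3. the low jar's button is pressed down at least 9 mm by the fingers (value of joint low_seal above 0.009 m and contact force between the fingers and low_seal above 0.2 N), for 0.02 s.
At the end, for the whole second after the job is handed in: all three seal buttons are at least 9 mm down of their 12 mm, the jars stand upright and at rest on the worktop within 30 mm of where they stood, and the mug, spice jar and tin are within 30 mm of their starts (value of joint each of tall_seal, square_seal, low_seal above 0.009 m and angle between each of tall_jar, square_jar, low_jar's own z axis and vertical below 0.05 rad and height (world z) of each of tall_jar, square_jar, low_jar below 0.005 m and distance of each of tall_jar, square_jar, low_jar, mug, spice_jar, tin from where it was at the start of the episode below 0.03 m and linear speed of each of tall_jar, square_jar, low_jar below 0.02 m/s); the robot touches nothing.
It fails at once if a jar is pressed harder than 35 N (contact force between the fingers and tall_jar above 35 N or contact force between the fingers and square_jar above 35 N or contact force between the fingers and low_jar above 35 N).
It fails at once if a button is pressed (over 5 mm) before the one that comes before it is down ((value of joint square_seal above 0.005 m and value of joint tall_seal below 0.009 m) or (value of joint low_seal above 0.005 m and value of joint square_seal below 0.009 m)).
It fails at once if a jar is lifted more than 8 mm or tipped more than 0.15 rad (height (world z) of any of tall_jar, square_jar, low_jar above 0.008 m or angle between any of tall_jar, square_jar, low_jar's own z axis and vertical above 0.15 rad).
It fails at once if a jar is shoved more than 30 mm (distance of any of tall_jar, square_jar, low_jar from where it was at the start of the episode above 0.03 m).
It fails at once if the mug, spice jar or tin is moved more than 30 mm (distance of any of mug, spice_jar, tin from where it was at the start of the episode above 0.03 m).
It also fails if it takes over 48 s, if anything falls off the work surface, if the arm or the gripper's body presses on something with over 40 N, if the wrist force passes 120 N, or if a joint passes its speed limit or range.

## Working session

There is one attempt and no reset: what is moved stays moved. The work goes in short steps, Python scripts to look and compute and a tool call to move; the robot and the scene stay as the last step left them, time stands still between calls to the robot, and variables do not carry over. Pictures are saved under pics/ and viewed, at most 10 in all, crops included, and the job is handed in when it is done.

Besides the shell and the picture viewer there is one more tool, called after "Request:" as name([rows], argument=value, ...), one row to a line, values as JSON. drive_tool: Moves the arm, as the interface text tells. Its arguments: {"type":"object","properties":{"deltas":{"type":"array","items":{"type":"array"}},"squeeze":{"type":"number"}},"required":["deltas"]}

```bash
mkdir -p pics; cat > h.py <<'E'
from cell import *
import numpy as np, cv2
from scipy.spatial.transform import Rotation as R
def ray(im,uv,T):
    p=cv2.undistortPoints(np.array([[uv]],float),np.array(im["intrinsics"],float),np.array(im["dist_coeffs"],float))[0,0]
    return T[:3,3],T[:3,:3]@np.array([p[0],p[1],1])
def atz(o,d,z): return o+d*(z-o[2])/d[2]
def tri(rs):
    A=0;b=0
    for o,d in rs:
        d=d/np.linalg.norm(d);P=np.eye(3)-np.outer(d,d);A=A+P;b=b+P@o
    return np.linalg.solve(A,b)
E
python3 - <<'E'
from h import *
s=read_state();print(s)
ims={}
H={'tall':.156,'square':.121,'low':.086}
for c in ["scene","side"]:
    im=get_image(c);cv2.imwrite(f"pics/{c}0.png",im["color"][:,:,::-1]);T=np.array(im["T"]);print(c,T[:3,3].round(3))
    for n in H:
        for lab in [n+"_seal",n+"_jar"]:
            for r in silhouettes(lab,c)[:2]:
                m=r["region"];v,u=np.nonzero(m);e=r["extent"]
                cen=((e[0]+e[2])/2,(e[1]+e[3])/2)
                print(c,lab,round(r["confidence"],2),np.round(e),m.sum(),np.round(cen),atz(*ray(im,cen,T),H[n]).round(3))
    for n in ["mug","spice_jar","tin"]:
        for r in look_for(n,c)[:1]:
            e=r["extent"];print(c,n,round(r["confidence"],2),np.round(e),atz(*ray(im,((e[0]+e[2])/2,e[3]-3),T),0).round(3))
E
```

```text
{'clock': 0.0, 'joint_positions': array([ 1.08665674e+00,  5.28646924e-02,  1.40171956e+00,  1.88017072e-05,
        1.68858819e+00, -7.02825688e-02]), 'joint_velocities': array([ 2.26333724e-04,  6.92924286e-05,  9.15828148e-04, -3.85191293e-03,
        6.71278385e-04, -4.32601392e-05]), 'tau': array([-2.81811546e-03, -3.81681132e+01, -3.60169172e+01, -3.75802656e-04,
        6.52733594e-03,  1.57639226e-05]), 'tool_pos': array([0.2109645 , 0.48045112, 0.2444604 ]), 'eef_rot': array([ 2.05453768e-01,  9.78666504e-01, -7.57179592e-04, -2.25152941e-04]), 'force': array([-0.0706299 , -0.51108131, -1.01864726]), 'wrist_torque': array([-0.06728755, -0.03515855, -0.00037251]), 'finger_force': 0.0, 'finger_gap': 0.08562256715995757}
scene [ 0.037 -0.6    0.798]
scene tall_seal 0.8 [360. 247. 383. 271.] 400 [372. 259.] [ 0.487 -0.255  0.156]
scene tall_seal 0.3 [322. 175. 370. 218.] 1141 [346. 197.] [ 0.58  -0.097  0.156]
scene tall_jar 0.92 [347. 248. 395. 324.] 2909 [371. 286.] [ 0.44  -0.296  0.156]
scene tall_jar 0.41 [304. 196. 320. 211.] 258 [312. 204.] [ 0.512 -0.063  0.156]
scene sq
[... 670 characters left out ...]
0.162 -0.605  0.617]
side tall_seal 0.59 [339. 262. 364. 289.] 584 [352. 276.] [ 0.484 -0.259  0.156]
side tall_jar 0.68 [323. 262. 380. 355.] 4366 [351. 308.] [ 0.442 -0.309  0.156]
side square_seal 0.83 [286. 205. 308. 226.] 326 [297. 216.] [ 0.528 -0.041  0.121]
side square_jar 0.82 [263. 203. 329. 274.] 3329 [296. 238.] [ 0.487 -0.099  0.121]
side low_seal 0.68 [231. 180. 247. 200.] 264 [239. 190.] [0.499 0.158 0.086]
side low_seal 0.36 [340. 264. 366. 289.] 533 [353. 277.] [ 0.534 -0.209  0.086]
side low_jar 0.57 [219. 177. 262. 227.] 1965 [240. 202.] [0.479 0.112 0.086]
side spice_jar 0.97 [263. 146. 282. 194.] [0.626 0.227 0.   ]
side tin 0.71 [217. 178. 262. 227.] [0.486 0.147 0.   ]
```

View pics/scene0.png

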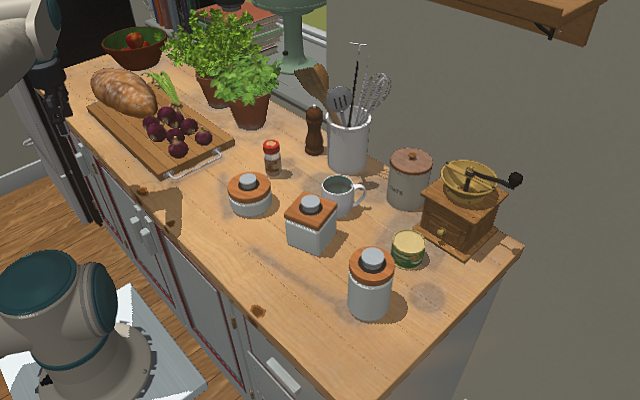

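```bash
python3 - <<'E'
from h import *
s=read_state();M=R.from_quat(s["eef_rot"]).as_matrix();print(M.round(3))
im=get_image("wrist");print(np.array(im["hand_eye"]).round(3),im["intrinsics"])
print(M[:, :].T@(np.array([.486,-.257,.244])-s["tool_pos"]))
E
```

```text
[[-0.916  0.402  0.   ]
 [ 0.402  0.916  0.   ]
 [-0.     0.    -1.   ]]
[[-0.    -0.963 -0.27   0.068]
 [ 1.     0.    -0.002  0.001]
 [ 0.002 -0.27   0.963 -0.128]
 [ 0.     0.     0.     1.   ]] [[312.65565119   0.         314.61049573]
 [  0.         312.65565119 198.72391359]
 [  0.           0.           1.        ]]
[-0.54834458 -0.56490677  0.00126481]
```

The scene view shows the tall jar's button at about (371,258), the square one at (311,203) and the low one at (249,181). These match the network detections. The mug is just behind the square jar and the tin is beside the tall one. I'll close the fingers and travel high to above the tall jar.

Request:
drive_tool([
  [[-3,-3,-1],0,1],
  [[-6,-6.2,-2],0,1],
  [[-9,-9.3,-2],0,1],
  [[-12,-12.4,-2],0,1],
  [[-15,-15.5,-2],0,1],
  [[-18,-18.5,-2],0,1],
  [[-21,-21.6,-2],0,1],
  [[-24,-24.7,-2],0,1],
  [[-27,-27.8,-2],0,1],
  [[-30,-30.9,-2],0,1],
  [[-33,-34,-2],0,1],
  [[-35,-36,-2],0,1],
], squeeze=20)

```text
clock: 2.25
tool_pos: [0.3872, 0.0079, 0.2655]
eef_rot: [0.206, 0.978, -0.0, 0.0]
force: [0.1, 0.6, -0.2]
finger_gap: 0.0003
finger_force: 0.0
```

Request:
drive_tool([
  [[-3,-3,0],0,1],
  [[-6,-6.2,0],0,1],
  [[-9,-9.3,0],0,1],
  [[-12,-12.4,0],0,1],
  [[-15,-15.5,0],0,1],
  [[-18,-18.5,0],0,1],
  [[-19.8,-20.5,0],0,1],
  [[-19.8,-20.5,0],0,1],
  [[-19.8,-20.5,0],0,1],
])

```text
clock: 3.15
tool_pos: [0.4855, -0.257, 0.2649]
eef_rot: [0.206, 0.979, 0.0, -0.0]
force: [0.8, 0.4, 0.1]
finger_gap: -0.0001
finger_force: 0.0
```

```bash
cat > w.py <<'E'
from h import *
import sys
n,z,f=sys.argv[1:4];z=float(z)
s=read_state();T=np.eye(4);T[:3,:3]=R.from_quat(s["eef_rot"]).as_matrix();T[:3,3]=s["tool_pos"]
im=get_image("wrist");W=T@np.array(im["hand_eye"])
print(s["clock"],s["tool_pos"].round(4),s["finger_gap"].round(4),s["force"].round(2),s["joint_positions"].round(2))
g=im["color"][:,:,::-1].copy()
for r in silhouettes(n+"_seal","wrist")[:2]:
    c,_=cv2.findContours(r["region"].astype(np.uint8),0,2);c=max(c,key=cv2.contourArea)
    e=cv2.fitEllipse(c);cv2.ellipse(g,e,(0,255,0),1)
    p=atz(*ray(im,e[0],W),z);t=T[:3,:3].T@(p-T[:3,3])
    print(round(r["confidence"],2),r["extent"],np.round(e[0]),"axes mm",[round(a/312.7*np.linalg.norm(p-W[:3,3])*1000,1) for a in e[1]],"world",p.round(4),"tool cm",(t*100).round(2))
cv2.imwrite("pics/"+f,g)
E
python3 w.py tall .156 w1.png
```

```text
Traceback (most recent call last):
  File "w.py", line 6, in <module>
    print(s["clock"],s["tool_pos"].round(4),s["finger_gap"].round(4),s["force"].round(2),s["joint_positions"].round(2))
                                            ^^^^^^^^^^^^^^^^^^^^^
AttributeError: 'float' object has no attribute 'round'
```

```bash
sed -i 's/s\["finger_gap"\].round(4)/s["finger_gap"]/' w.py; python3 w.py tall .156 w1.png
```

```text
3.2 [ 0.4856 -0.2564  0.2652] 0.00027542993119849445 [1.01 0.62 0.16] [-0.55  0.12  1.29  0.    1.73 -1.71]
0.83 [298.6, 176.0, 348.4, 234.1] [323. 204.] axes mm [np.float64(42.3), np.float64(43.5)] world [ 0.491  -0.2507  0.156 ] tool cm [-0.27  0.74 10.92]
0.52 [546.6, 114.5, 611.1, 165.5] [581. 138.] axes mm [np.float64(48.8), np.float64(63.1)] world [ 0.5211 -0.0536  0.156 ] tool cm [ 4.9  20.   10.93]
```

View pics/w1.png

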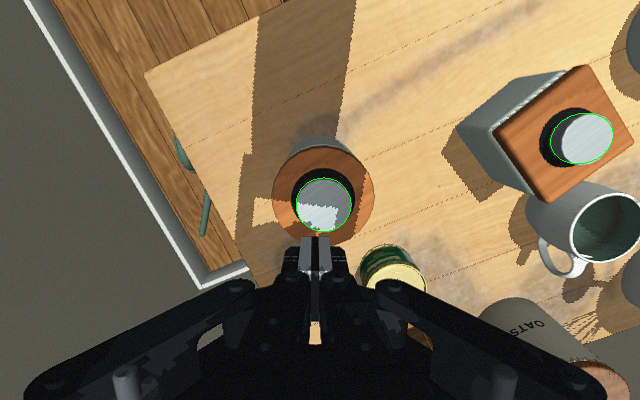

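The wrist view shows the tall button clearly at (323,204), 43 mm across as expected. The closed fingertips are at about (315,250). I'll correct by (-0.3, +0.7) cm and descend.

Request:
drive_tool([
  [[-0.3,0.7,2],0,1],
  [[-0.3,0.7,5],0,1],
  [[-0.3,0.7,7.5],0,1],
  [[-0.3,0.7,8.8],0,1],
  [[-0.3,0.7,9.2],0,1],
  [[-0.3,0.7,9.4],0,1],
  [[-0.3,0.7,9.4],0,1],
])

```text
clock: 4.0
tool_pos: [0.4917, -0.2518, 0.1728]
eef_rot: [0.205, 0.979, -0.0, 0.001]
force: [-0.4, 0.8, 1.7]
finger_gap: -0.0002
finger_force: 0.7
```

Request:
drive_tool([
  [[0,0,0.2],0,1],
  [[0,0,0.4],0,1],
  [[0,0,0.6],0,1],
  [[0,0,0.6],0,1],
])

```text
clock: 4.4
tool_pos: [0.4915, -0.2519, 0.1653]
eef_rot: [0.205, 0.979, -0.0, 0.0]
force: [1.6, 0.0, 1.7]
finger_gap: 0.0002
finger_force: 1.1
```

Request:
drive_tool([
  [[0,0,0.2],0,1],
  [[0,0,0.4],0,1],
  [[0,0,0.5],0,1],
  [[0,0,0.5],0,1],
])

```text
clock: 4.8
tool_pos: [0.4915, -0.2519, 0.1609]
eef_rot: [0.205, 0.979, -0.0, 0.001]
force: [0.9, 0.2, 5.4]
finger_gap: -0.0001
finger_force: 2.9
```

Request:
drive_tool([
  [[0,0,0.1],0,1],
  [[0,0,0.1],0,1],
])

```text
clock: 5.0
tool_pos: [0.4916, -0.2519, 0.1602]
eef_rot: [0.205, 0.979, -0.0, 0.001]
force: [1.1, 0.2, 7.6]
finger_gap: 0.0003
finger_force: 3.6
```

Request:
drive_tool([
  [[0,0,0.1],0,1],
  [[0,0,0.1],0,1],
])

```text
clock: 5.2
tool_pos: [0.4916, -0.2519, 0.1595]
eef_rot: [0.205, 0.979, -0.0, 0.001]
force: [-0.4, 1.5, 8.4]
finger_gap: 0.0
finger_force: 4.3
```

Request:
drive_tool([
  [[0,0,0.1],0,1],
  [[0,0,0.1],0,1],
])

```text
clock: 5.4
tool_pos: [0.4916, -0.2519, 0.1587]
eef_rot: [0.205, 0.979, -0.0, 0.001]
force: [-0.1, 1.1, 9.3]
finger_gap: 0.0003
finger_force: 5.0
```

Force rose above the seal's 2.5 N and keeps climbing, which suggests the stop. I'll back off and check from above.

Request:
drive_tool([
  [[0,0,-1],0,1],
  [[0,0,-5],0,1],
  [[0,0,-8],0,1],
  [[0,0,-10.6],0,1],
  [[0,0,-10.6],0,1],
])

```text
clock: 5.9
tool_pos: [0.4919, -0.2524, 0.2673]
eef_rot: [0.206, 0.979, -0.001, 0.003]
force: [0.4, -0.4, -0.6]
finger_gap: -0.0004
finger_force: 0.0
```

```bash
python3 w.py tall .144 w2.png; python3 - <<'E'
from h import *
rs={}
im=get_image("side");T=np.array(im["T"])
cv2.imwrite("pics/side1.png",cv2.resize(im["color"][150:400,200:460,::-1],None,fx=3,fy=2.4))
a=cv2.imread("pics/side0.png")[240:380,300:400];b=im["color"][240:380,300:400,::-1]
cv2.imwrite("pics/cmp.png",cv2.resize(np.hstack([a,b,]),None,fx=4,fy=4))
E
```

```text
5.9 [ 0.4919 -0.2524  0.2673] -0.00042210248190737343 [ 0.36 -0.38 -0.63] [-0.54  0.12  1.28 -0.    1.73 -1.7 ]
0.82 [291.7, 167.1, 341.7, 220.9] [315. 195.] axes mm [np.float64(42.1), np.float64(42.7)] world [ 0.4915 -0.2512  0.144 ] tool cm [ 0.15  0.1  12.33]
```

View pics/cmp.png

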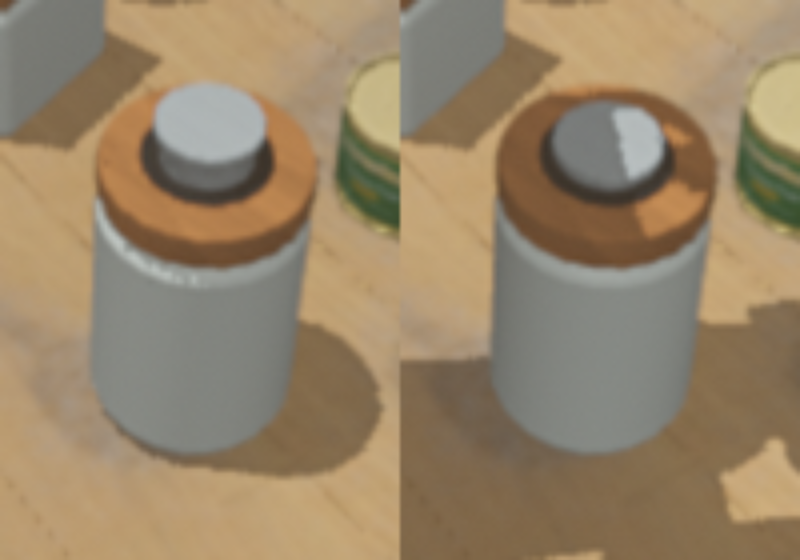

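Before and after from the side: the steel rim under the button top went from about 33 px to about 8 px, which is the 16 to 4 mm change, so the tall seal is fully down. The jar hasn't moved. Contact height implies the tips reach about 19 mm past the TCP. Next is the square jar.

Request:
drive_tool([
  [[1,4,0],0,1],
  [[2,8,0],0,1],
  [[3,12,0],0,1],
  [[4,16,0.5],0,1],
  [[5,20,1.5],0,1],
  [[5,21,3],0,1],
  [[5,21,3],0,1],
  [[5,21,3],0,1],
])

```text
clock: 6.85
tool_pos: [0.5293, -0.0402, 0.2321]
eef_rot: [0.206, 0.979, -0.0, -0.001]
force: [-1.5, -1.0, 0.3]
finger_gap: 0.0005
finger_force: 0.0
```

```bash
python3 w.py square .121 w3.png
```

```text
6.85 [ 0.5293 -0.0402  0.2321] 0.0004627868634002513 [-1.49 -0.98  0.3 ] [-0.15  0.07  1.4  -0.    1.67 -1.3 ]
0.69 [305.7, 176.0, 363.8, 232.3] [335. 202.] axes mm [np.float64(42.2), np.float64(43.9)] world [ 0.5373 -0.0254  0.121 ] tool cm [-0.16  1.69 11.11]
```

View pics/w3.png

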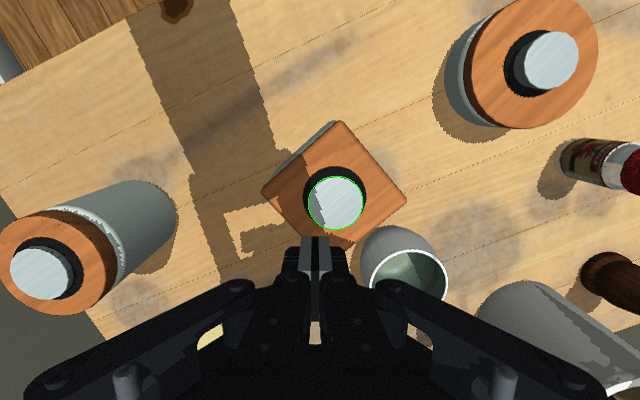

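The square button is at (335,202), upright and 43 mm across, with the mug clear of the fingers.

Request:
drive_tool([
  [[-0.1,0.9,1.5],0,1],
  [[-0.2,1.7,4],0,1],
  [[-0.2,1.7,6.5],0,1],
  [[-0.2,1.7,8.2],0,1],
  [[-0.2,1.7,8.8],0,1],
  [[-0.2,1.7,9.2],0,1],
  [[-0.2,1.7,9.6],0,1],
  [[-0.2,1.7,10],0,1],
  [[-0.2,1.7,10.3],0,1],
  [[-0.2,1.7,10.5],0,1],
  [[-0.2,1.7,10.5],0,1],
])

```text
clock: 8.05
tool_pos: [0.5389, -0.0247, 0.1285]
eef_rot: [0.205, 0.979, 0.0, 0.001]
force: [1.4, -1.5, 3.2]
finger_gap: -0.0003
finger_force: 0.9
```

Request:
drive_tool([
  [[0,0,0.2],0,1],
  [[0,0,0.3],0,1],
  [[0,0,0.3],0,1],
])

```text
clock: 8.35
tool_pos: [0.5389, -0.0247, 0.1259]
eef_rot: [0.205, 0.979, 0.0, 0.001]
force: [-0.0, -0.9, 5.0]
finger_gap: -0.0
finger_force: 2.8
```

Request:
drive_tool([
  [[0,0,0.2],0,1],
  [[0,0,0.3],0,1],
  [[0,0,0.3],0,1],
])

```text
clock: 8.65
tool_pos: [0.539, -0.0247, 0.1237]
eef_rot: [0.205, 0.979, 0.0, 0.001]
force: [-2.9, -0.8, 9.4]
finger_gap: -0.0004
finger_force: 5.0
```

Request:
drive_tool([
  [[0,0,-1],0,1],
  [[0,0,-4],0,1],
  [[0,0,-8],0,1],
  [[0,0,-11],0,1],
  [[0,0,-11],0,1],
])

```text
clock: 9.15
tool_pos: [0.54, -0.0245, 0.2374]
eef_rot: [0.205, 0.979, 0.001, 0.004]
force: [0.3, 0.2, 1.5]
finger_gap: 0.0
finger_force: 0.0
```

```bash
python3 w.py square .109 w4.png; python3 - <<'E'
from h import *
im=get_image("side")
a=cv2.imread("pics/side0.png")[180:290,240:350];b=im["color"][180:290,240:350,::-1]
cv2.imwrite("pics/cmp2.png",cv2.resize(np.hstack([a,b]),None,fx=3.6,fy=3.6))
E
```

```text
9.15 [ 0.54   -0.0245  0.2374] 4.714832522062761e-05 [0.3  0.25 1.46] [-0.11  0.09  1.37  0.    1.67 -1.27]
0.59 [285.2, 164.0, 338.7, 219.5] [311. 191.] axes mm [np.float64(42.7), np.float64(43.5)] world [ 0.5375 -0.0255  0.109 ] tool cm [ 0.29 -0.22 12.84]
```

View pics/cmp2.png

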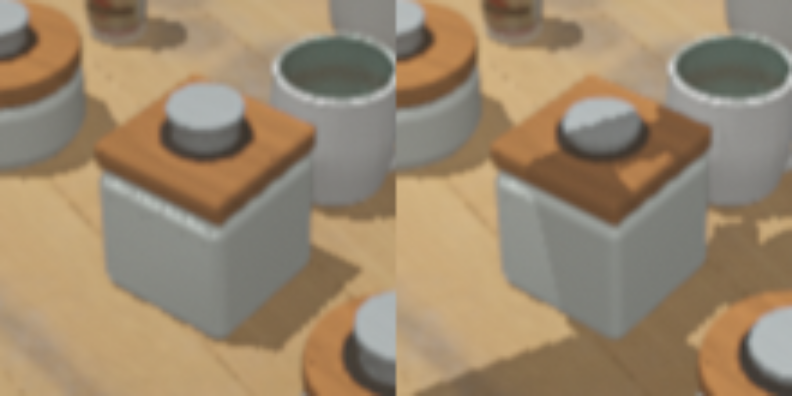

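The square seal is down (thin rim, dark ring visible), and the jar and mug are unmoved. Next is the low jar.

Request:
drive_tool([
  [[2.4,3.6,0],0,1],
  [[4.8,7.2,0],0,1],
  [[7.2,10.8,0.5],0,1],
  [[9.6,14.4,1.5],0,1],
  [[11,17,3],0,1],
  [[11,17,3.5],0,1],
  [[11,17,3.5],0,1],
  [[11,17,3.5],0,1],
])

```text
clock: 10.1
tool_pos: [0.5062, 0.1743, 0.1968]
eef_rot: [0.206, 0.979, -0.0, -0.0]
force: [0.0, 0.6, 0.6]
finger_gap: 0.0004
finger_force: 0.0
```

```bash
python3 w.py low .086 w5.png
```

```text
10.1 [0.5062 0.1743 0.1968] 0.00037535707438802443 [0.02 0.59 0.61] [ 0.26  0.1   1.45 -0.    1.6  -0.89]
0.58 [290.6, 170.6, 345.6, 225.3] [318. 199.] axes mm [np.float64(41.9), np.float64(42.7)] world [0.5066 0.1774 0.086 ] tool cm [ 0.08  0.3  11.08]
```

View pics/w5.png

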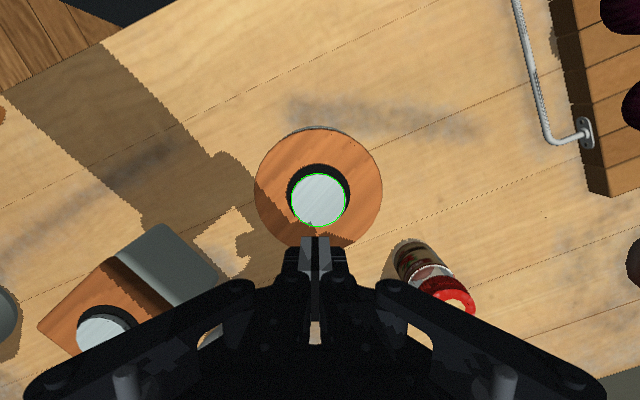

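The low button is at (318,199), 42 mm across. The spice jar is 13 cm away and lower than the gripper body will get.

Request:
drive_tool([
  [[0.1,0.3,2],0,1],
  [[0.1,0.3,4.5],0,1],
  [[0.1,0.3,7],0,1],
  [[0.1,0.3,8.4],0,1],
  [[0.1,0.3,9],0,1],
  [[0.1,0.3,9.4],0,1],
  [[0.1,0.3,9.8],0,1],
  [[0.1,0.3,10.2],0,1],
  [[0.1,0.3,10.5],0,1],
  [[0.1,0.3,10.5],0,1],
])

```text
clock: 11.2
tool_pos: [0.507, 0.1784, 0.0926]
eef_rot: [0.205, 0.979, 0.0, 0.001]
force: [2.1, -1.1, 1.3]
finger_gap: 0.0002
finger_force: 1.2
```

Request:
drive_tool([
  [[0,0,0.2],0,1],
  [[0,0,0.4],0,1],
  [[0,0,0.4],0,1],
])

```text
clock: 11.5
tool_pos: [0.507, 0.1785, 0.0894]
eef_rot: [0.205, 0.979, 0.0, 0.001]
force: [-0.6, -2.0, 8.2]
finger_gap: 0.0001
finger_force: 4.3
```

Request:
drive_tool([
  [[0,0,0.1],0,1],
  [[0,0,0.1],0,1],
])

```text
clock: 11.7
tool_pos: [0.5071, 0.1785, 0.0888]
eef_rot: [0.205, 0.979, 0.0, 0.001]
force: [-2.4, -1.4, 10.2]
finger_gap: -0.0
finger_force: 5.0
```

Request:
drive_tool([
  [[0,0,-1],0,1],
  [[0,0,-4],0,1],
  [[0,0,-8],0,1],
  [[0,0,-12],0,1],
  [[0,0,-14],0,1],
  [[0,0,-14],0,1],
])

```text
clock: 12.3
tool_pos: [0.5075, 0.179, 0.231]
eef_rot: [0.205, 0.979, 0.002, 0.003]
force: [0.3, 0.9, 0.1]
finger_gap: 0.0002
finger_force: 0.0
```

```bash
python3 - <<'E'
from h import *
im=get_image("side")
a=cv2.imread("pics/side0.png")[140:360,200:390];b=im["color"][140:360,200:390,::-1]
cv2.imwrite("pics/cmp3.png",cv2.resize(np.hstack([a,b]),None,fx=2.1,fy=2.1))
E
```

```text
(no output)
```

View pics/cmp3.png

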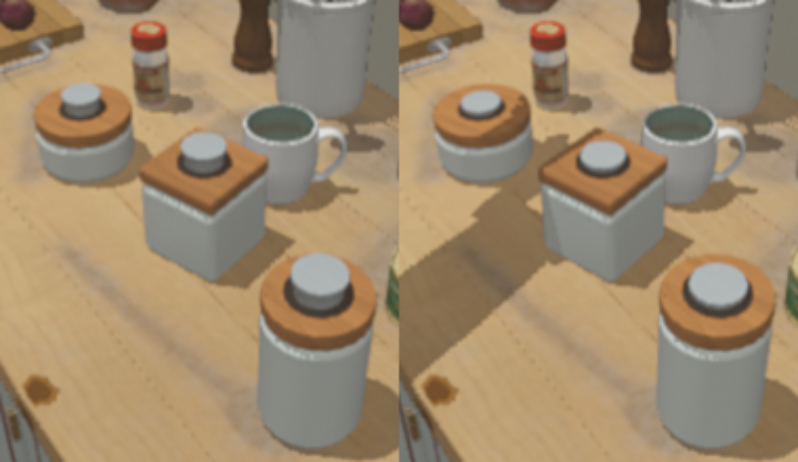

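All three buttons are down, with dark rings visible all round, and everything stands where it started.

```bash
python3 -c "from cell import *; print(finish_job())"
```

```text
the job is handed in; nothing more can be done
None
```

I pressed all three seals down in order (tall, square, low), with wrist force peaking at about 10 N; the final side view shows all three down and the jars, mug and spice jar unmoved, with the tin mostly out of frame. The job is handed in; it returned no verdict.

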